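Pack the tube rack into the transport case, shut the lid and clamp it

TASK

Stand the rack of purple-capped tubes upright on the floor of the blue transport case, in the free space beside the cold pack, gripping it lightly (no more than 40 N) and setting it down rather than dropping it. Then swing the white lid gently and fully shut without slamming it, and after that swing the red clamp over until it is down flat on the lid. Leave the yellow-capped rack and everything else on the table where it stands, and the cold pack in the case.

Things in the scene. Friction and masses are not known exactly. Their poses are not given: they have to be found in the camera images.
- case: Blue open transport case fixed to the table, outside 150 (x) x 240 (y) x 112 (z) mm, walls and floor 6 mm thick, so the inside is 138 x 228 mm and 106 deep. Origin: centre of its underside. Its -x side is the front, with the clamp's bracket, which stands out 17 mm from the middle of the front wall; the lid is hinged on the +x top rim.
- lid (a joint): Angle of the white lid (rad): 0 = flat shut on the case, about 1.57 = standing upright, starts at 1.6 to 1.85 (leaning back, away from the case). A slab 150 x 240 x 10 mm without a handle; stays where left; 2 to 3 N at its free edge moves it. Hinge axis: parallel to the case's y through point lid_hinge.
- lid_hinge (a point): Middle of the lid's hinge axis, at case-frame (75, 0, 112) mm; moves with the case. The closed lid's underside is at this height.
- lid_edge (a point): Middle of the lid's free edge, halfway through its thickness, 150 mm from the hinge axis.
- clamp (a joint): Angle of the red clamp lever (rad): 0 = lying flat on the closed lid pointing to the case's +x, 1.57 = standing upright, starts at 1.75 to 2.2 (leaning out, away from the case). Stays where left; about 1.5 N at its tip moves it. Lever 80 mm long from the hinge, 8 thick, 18 wide, its red last 40 mm 26 wide. Hinge axis: parallel to the case's y through point clamp_hinge.
- clamp_hinge (a point): Middle of the clamp's hinge axis, at case-frame (-84, 0, 126.5) mm.
- clamp_tip (a point): Tip of the clamp lever, on its centre line, 80 mm from its hinge axis.
- rack: White rack with ten small PURPLE-capped tubes fixed in it, loose, about 0.24 kg: base 110 (x) x 75 (y) mm, origin at the centre of its underside, cap tops 68 mm up. A white handle bar runs above the middle along its x axis from end to end: 12 mm wide (y), from 87 to 97 mm up, carried by an upright at each end. It may stand at the left or the right of the case; it looks the same turned half round.
- rack_handle (a point): Centre of the purple rack's handle bar, 92 mm above its underside.
- cold_pack: Pale blue cold pack, 110 (x) x 50 (y) x 50 (z) mm, loose, 0.3 kg, lying in the case with its length along the case's x, anywhere across the case's width; the wider gap beside it is at least 89 mm. Origin: centre of its underside. It may shift in the case.
- other_rack: Bystander: identical rack with YELLOW caps, on the other side of the case.
- sharps: Bystander: yellow sharps tub with red lid, diameter 106 mm, 122 mm high. Origin: centre of its underside.
- bottle: Bystander: amber bottle, diameter 54 mm, 130 mm high. Origin: centre of its underside.
- jar: Bystander: small clear jar close to the robot-side end of the purple rack, diameter 40 mm, 55 mm high. Origin: centre of its underside.
- carton: Bystander: cardboard carton 90 (x) x 70 (y) x 75 (z) mm. Origin: centre of its underside.
Things that resemble listed ones, but are neither listed nor needed, are in the scene too. What is shaped like the rack but green is not meant.

How it is judged:
By the outcome, as a careful person would: the job done as asked, in the order asked, and still so for the second after the job is handed in, with the robot touching nothing.
It also fails if it takes over 72 s, if anything falls off the work surface, if the arm or the gripper's body presses on something with over 40 N, if the wrist force passes 120 N, or if a joint passes its speed limit or range.

ROBOT

A 6-joint arm with a two-finger parallel gripper is mounted at the origin on the work surface. World frame = base frame: x ahead of the robot, y to its left, z up, the work surface at z = 0. Lengths are in m, angles in degrees, forces in N, time in s.
With the tool pointing down it reaches from about 0.25 to 0.725 m from the base axis. Payload 9.7 kg.
Tool frame: the origin (TCP) lies midway between the tips of the shut fingers; the grasp point (between the pads) lies 19 mm behind it; z points along the fingers, y is the line along which they close (so a half turn about z gives the same grasp; the last joint's range is limited). The gripper opens to 85 mm and grips with 20 to 120 N. Pads are 22 mm wide; open, the fingers measure 114 mm over their backs; the gripper's body (76 mm by 85 mm) begins 54 mm behind the grasp point. The pads swing forward as they close: fully open they stand 13 mm farther back than shut.
Start: joints at [-72.25, 4.979, 10.078, 95.1, 0, 90], TCP at [0.168, -0.524, 0.207] pointing down, gripper open.
Joint ranges: [-179.16, 179.16], [-48.56, 103.87], [-65.8, 70.77], [-126.05, 130.52], [-82.76, 87.17], [-180, 180]. Speed limits (degrees/s): [127.2, 127.2, 147.25, 180, 180, 180].

INTERFACE

Orientations are given as [roll, pitch, yaw] about the fixed x, y, z axes, in that order (R = Rz(yaw) Ry(pitch) Rx(roll)).
In Python, from workcell import readout, imaging, bot, spotter gives the robot as it stands.
- The arm moves only by the shell command python3 -m jog 'ROWS' [FORCE]. ROWS is JSON, a list of rows, each an object with "rotation": the turn, a rotation vector about the world's x, y, z in degrees, a list of three; "translation": the shift along the world's x, y, z in mm, a list of three; "grip": the finger opening in mm, from 0 to 85.4. In form: [{"rotation": [wx, wy, wz], "translation": [dx, dy, dz], "grip": grip}, ...]. A call has 1 to 20 rows; each row is the pose to reach, as a shift and turn from the pose commanded when the call began; what a row does not reach only later rows make up. A row lasts 1/10 s, in which the tool goes at most 50 mm and 8.59 degrees, less where a joint would pass 70% of its speed; a pose out of reach is approached as far as the arm can. A call with a gripper value outside its range is refused whole. The fingers move at their own pace and stop on an object; FORCE is the grip in N (left out, the last holds). Time passes only in rows, so rows that repeat a pose let the fingers close. It gives the time, the measured TCP pose, the force, the opening and the grip force at its end, in the units of the state.
- readout.get_obs(): the state, without advancing time (a new reading comes with each control period).
- imaging.camera(name): name is "side" or "top"; returns (picture, depth): 384x512x3 uint8, red, green, blue; 384x512 float32, m along the optical axis (not along the pixel's ray), 0 where there is no reading.
- imaging.camera_info(name): a dict with "vertical_fov" (degrees; the focal length in pixels is half the picture's height over the tangent of half this angle, whatever the lens; pixels are square), "cx", "cy" (the principal point, pixels), "k1" (the pictures are not rectified: a ray, as slopes to the right and down, at radius r is drawn at 1 + k1 r^2 times it, then the intrinsics apply), "extrinsics" (4x4, takes a point from camera to world coordinates). Camera axes: x right, y down, z forward; pixel columns grow to the right and rows downward; lengths in m; the calibration is good to about 2 mm. A picture is of the moment at which its call begins. camera_info takes no time and is no camera call.
- bot.job_done(): hands the job in; it is judged then, once.
Trained networks look in the newest picture that a camera, given by its name, has taken for a name from the list of things; names that differ only in an ending like _2 or _b are one class to them, and where a whole thing is asked for, a point or a joint stands for the part that bears it (a point fixed in the world has none). Each returns a list of dicts, best first, with "confidence" (0 to 1); they miss things now and then, are a little off and sometimes report something else, mostly with a low value. They report only what shows in the picture. A call takes as long as a camera call. They do not tell look-alikes from the thing itself.
- spotter.spot_in(camera, target): "box" ([centre column, centre row, width, height] in pixels, round what is visible of it).
- spotter.mark_of(camera, target): "uv" ([column, row] in pixels: a listed point, or the origin of a listed thing).
The state is a dict: "time": time; "q": joint angles; "qd": joint speeds; "joint_efforts": joint torques, N m; "ee_pos": TCP position; "tcp_rot": TCP orientation; "wrist_force": force on the tool from outside, world axes, zero at the start; "torque": the same for the moment, N m; "opening": finger opening in m; "grasp_force": force on a finger pad.
Only numpy, scipy, OpenCV 4.12 (cv2) and the standard library are available. Lean on these libraries where they do the work, as an engineer would, in place of code of your own. Each camera call takes 0.05 s, during which the arm holds its last target. There are 200 camera calls.

## Working session

There is one attempt and no reset: what is moved stays moved. The work goes in short steps, Python scripts to look and compute and a shell command to move; the robot and the scene stay as the last step left them, time stands still between calls to the robot, and variables do not carry over. Pictures are saved under pics/ and viewed, at most 10 in all, crops included, and the job is handed in when it is done.

```bash
mkdir -p pics; ls; cat > h.py <<'E'
import numpy as np,cv2
from workcell import readout,imaging,bot,spotter
def cam(n):
    p,d=imaging.camera(n); return p,d,imaging.camera_info(n)
def world(i,d,uv):
    """Nx2 pixels -> world points using depth"""
    uv=np.atleast_2d(uv).astype(float); f=192/np.tan(np.radians(i["vertical_fov"])/2)
    s=(uv-[i["cx"],i["cy"]])/f; s0=s.copy()
    for _ in range(20): s=s0/(1+i["k1"]*(s**2).sum(1,keepdims=True))
    z=d[np.clip(uv[:,1].round().astype(int),0,383),np.clip(uv[:,0].round().astype(int),0,511)]
    E=np.array(i["extrinsics"]); P=np.c_[s,np.ones(len(s))]*z[:,None]
    return P@E[:3,:3].T+E[:3,3]
def cloud(i,d):
    v,u=np.mgrid[:384,:512]; W=world(i,d,np.c_[u.ravel(),v.ravel()]).reshape(384,512,3); W[d==0]=np.nan; return W
E
python3 - <<'E'
from h import *
for n in("top","side"):
    p,d,i=cam(n); cv2.imwrite(f"pics/{n}0.png",cv2.resize(p[:,:,::-1],(800,600)));np.savez(f"{n}0.npz",p=p,d=d)
    print(n,np.round(np.array(i["extrinsics"]),3).tolist(),i["vertical_fov"],i["k1"])
    for t in("case","rack","rack_handle","cold_pack","lid_hinge","lid_edge","clamp_tip","clamp_hinge","jar","other_rack"):
        for r in spotter.mark_of(n,t)[:3]:
            print(t,np.round(r["uv"],1),round(r["confidence"],2),world(i,d,r["uv"]).round(3))
s=readout.get_obs();print(s["time"],s["ee_pos"],s["tcp_rot"])
E
```

```text
pics
top [[-0.024, -0.998, 0.065, 0.415], [-1.0, 0.024, -0.001, 0.072], [-0.001, -0.065, -0.998, 1.389], [0.0, 0.0, 0.0, 1.0]] 56.78129167498647 -0.0020625678425860022
case [176.8 216.1] 0.63 [[0.438 0.361 0.067]]
rack [152.  252.4] 0.81 [[0.306 0.454 0.066]]
rack [185.7 216.3] 0.56 [[0.437 0.337 0.021]]
rack_handle [144. 254.] 0.81 [[0.304 0.474 0.098]]
rack_handle [178.1 217.8] 0.56 [[0.432 0.366 0.022]]
rack_handle [187.4 238.3] 0.17 [[0.353 0.329 0.031]]
cold_pack [272.1 190.4] 0.75 [[0.526 0.004 0.057]]
lid_hinge [271.9 167.4] 0.93 [[0.605 0.005 0.113]]
lid_edge [277.4 149. ] 0.68 [[ 0.643 -0.007  0.254]]
clamp_tip [261.8 224.5] 0.4 [[ 0.398  0.044 -0.004]]
clamp_hinge [271.5 169.9] 0.73 [[0.601 0.005 0.077]]
clamp_hinge [263.  209.7] 0.45 [[0.452 0.042 0.138]]
jar [184.6 239.4] 0.48 [[0.35  0.336 0.052]]
other_rack [368.1 209.7] 0.56 [[ 0.445 -0.35   0.069]]
side [[-0.999, -0.05, 0.021, 0.492], [-0.05, 0.702, -0.71, 0.871], [0.02, -0.71, -0.704, 0.905], [0.0, 0.0, 0.0, 1.0]] 55.03067105241197 -0.029904550931953627
case [246.9 204.4] 0.74 [[0.536 0.027 0.005]]
case [224.4 358.6]
[... 221 characters left out ...]
k_handle [337.2 322.7] 0.83 [[0.301 0.475 0.1  ]]
cold_pack [248.6 197.6] 0.97 [[0.53  0.031 0.042]]
cold_pack [210.6 135.9] 0.37 [[ 0.647 -0.007  0.255]]
lid_hinge [224.5 174.5] 0.61 [[0.609 0.01  0.12 ]]
lid_edge [211.6 133.2] 0.74 [[ 0.646 -0.02   0.256]]
clamp_tip [225.7 174.5] 0.7 [[0.606 0.    0.111]]
clamp_tip [244.8 204.1] 0.6 [[0.543 0.028 0.007]]
clamp_tip [288.7 171.3] 0.52 [[0.413 0.064 0.194]]
clamp_hinge [277.3 182.2] 0.6 [[0.443 0.056 0.141]]
jar [304.8 294.3] 0.81 [[0.362 0.366 0.031]]
jar [209.6 134.2] 0.7 [[ 0.703 -0.307  0.041]]
other_rack [276.4 136.2] 0.79 [[ 0.44  -0.339  0.023]]
1.1 [ 0.16768524 -0.5238108   0.20728039] [-1.79998733e+02  1.09398542e-03  1.77514581e+01]
```

View pics/top0.png

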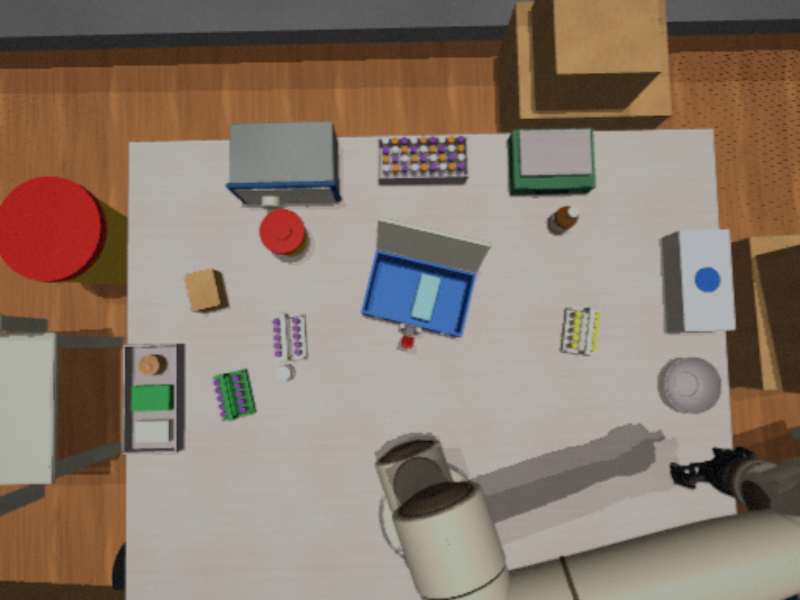

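View pics/side0.png

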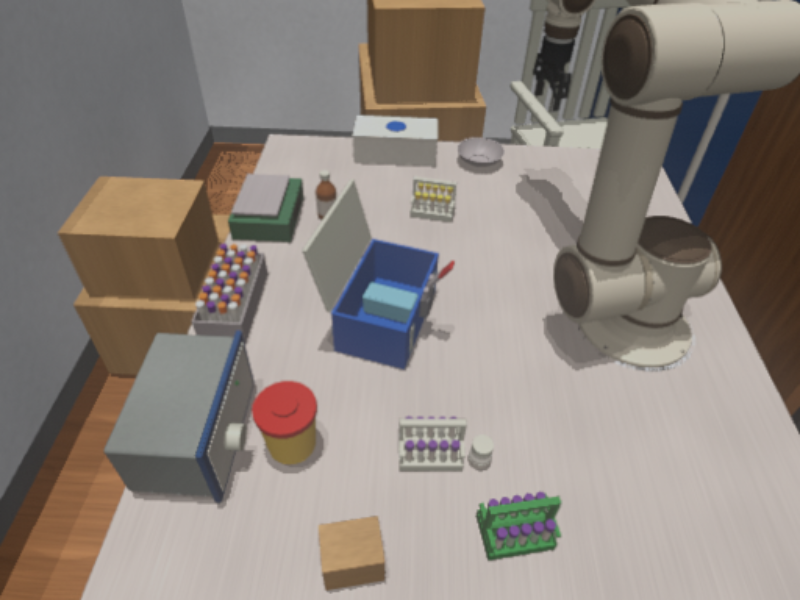

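The first views show three rack-like things. Pixels are in the 512-px top image:
- **White with purple caps, at (185,216):** this fits the description, with the jar at its robot-side end at (183,238).
- **Green with purple caps, at (150,253):** excluded because it is green.
- **White with yellow caps, at (371,212):** the bystander.

The case is at (267,187), yawed, with the cold pack right of its middle and free space on the left (+y).

```bash
cat >> h.py <<'E'
def rect(P):
    (c,s,a)=cv2.minAreaRect((P[:,:2]*1000).astype(np.float32))
    if s[0]<s[1]: s=s[::-1]; a+=90
    return np.round(c,1),np.round(s,1),round((a+90)%180-90,1)
def near(W,c,r,z0,z1):
    P=W.reshape(-1,3); return P[(abs(P[:,0]-c[0])<r)&(abs(P[:,1]-c[1])<r)&(P[:,2]>z0)&(P[:,2]<z1)]
E
python3 - <<'E'
from h import *
C={}
for n in("top","side"):
    z=np.load(f"{n}0.npz");p,d=z["p"],z["d"];i=imaging.camera_info(n);W=cloud(i,d);C[n]=W
    R,G,B=[p[...,k].astype(int) for k in range(3)]
    T=near(W,(.25,.15),.05,-.05,.05);print(n,"table z",np.nanmedian(T[:,2]).round(4))
    Q=near(W,(.44,.345),.075,.080,.105);print("handle",len(Q),rect(Q),Q.mean(0).round(4), np.median(Q[:,2]).round(4))
    Q=near(W,(.44,.345),.085,.008,.105);print("rack all",rect(Q))
    rim=W[(B>R+50)&(W[...,2]>.105)&(W[...,2]<.119)&(abs(W[...,1])<.3)&(W[...,0]<.62)&(W[...,0]>.42)];print("rim",len(rim),rect(rim))
    cp=W[(G>R+25)&(B-G<60)&(W[...,2]>.045)&(W[...,2]<.065)&(abs(W[...,1])<.2)&(W[...,0]>.4)&(W[...,0]<.66)];print("pack",len(cp),rect(cp),np.median(cp[:,2]))
    red=W[(R>G+60)&(R>B+60)&(abs(W[...,1])<.15)&(W[...,0]>.3)&(W[...,0]<.55)&(W[...,2]>.08)];print("red",len(red),red.mean(0).round(3),red.min(0).round(3),red.max(0).round(3))
    lid=W[(abs(W[...,1])<.17)&(W[...,0]>.57)&(W[...,0]<.72)&(W[...,2]>.15)&(W[...,2]<.3)]
    print("lid",len(lid),lid.min(0).round(3),lid.max(0).round(3),lid[lid[:,2]>lid[:,2].max()-.008].mean(0).round(3))
    j=near(W,(.355,.355),.04,.045,.065);print("jar",j.mean(0).round(3),rect(j))
z=np.load("top0.npz")["p"];a=cv2.resize(z[185:265,130:240],(800,580),interpolation=3)
cv2.imwrite("pics/crop1.png",a[:,:,::-1])
E
```

```text
top table z 0.0001
handle 112 (array([439.2, 337.6]), array([106.7,  12.6]), 3.2) [0.439  0.3369 0.0961] 0.0969
rack all (array([449.4, 342.7]), array([183.5, 106.4]), 22.2)
rim 321 (array([533.5,  22.1]), array([238.6, 149.9]), 75.2)
pack 388 (array([536.4,  20.6]), array([228.3, 133. ]), 75.2) 0.0558180593306693
red 48 [0.421 0.053 0.184] [0.409 0.039 0.165] [0.433 0.064 0.199]
lid 1189 [ 0.587 -0.124  0.151] [0.679 0.114 0.263] [ 0.645 -0.009  0.257]
jar [0.36  0.347 0.054] (array([364.2, 340.4]), array([53.9, 52.7]), 3.8)
side table z 0.0022
handle 242 (array([440.2, 338.9]), array([107.8,  11.8]), 3.5) [0.4381 0.3397 0.0966] 0.0978
rack all (array([425.5, 337.7]), array([141.1,  76.4]), 3.4)
rim 356 (array([534.2,  22.3]), array([245.2, 150.2]), 75.5)
pack 377 (array([530.2,   5.1]), array([109.5,  51.8]), -13.8) 0.055743060219076934
red 32 [0.42  0.058 0.188] [0.409 0.044 0.171] [0.434 0.067 0.196]
lid 1542 [ 0.588 -0.122  0.15 ] [0.681 0.116 0.259] [0.649 0.004 0.255]
jar [0.362 0.351 0.055] (array([364.4, 342.5]), array([56.1, 52.8]), 3.3)
```

View pics/crop1.png

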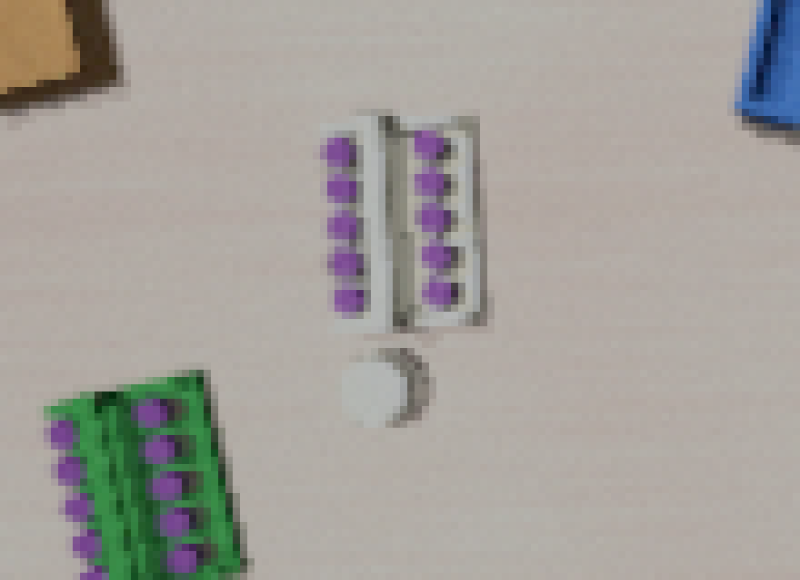

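The crop confirms it: a white rack with purple caps at crop (400,220), handle above the middle, jar at (380,390) and the green rack at lower left. The handle is at (440,338) mm with yaw 3.3°. The case centre is (534,22) with yaw −14.7°, and the pack is at case y −17, so the rack goes at case (0,61), which is world (549,81). First I rise and move above the rack.

```bash
python3 -m jog '[{"rotation":[0,0,0],"translation":[0,0,40],"grip":85},{"rotation":[0,0,0],"translation":[0,0,80],"grip":60},{"rotation":[0,0,0],"translation":[0,0,120],"grip":45},{"rotation":[0,0,0],"translation":[10,30,150],"grip":45},{"rotation":[0,0,0],"translation":[22,70,150],"grip":45},{"rotation":[0,0,0],"translation":[35,110,150],"grip":45},{"rotation":[0,0,-2],"translation":[47,150,150],"grip":45},{"rotation":[0,0,-3],"translation":[60,190,150],"grip":45},{"rotation":[0,0,-4],"translation":[73,230,150],"grip":45},{"rotation":[0,0,-5],"translation":[85,270,150],"grip":45},{"rotation":[0,0,-6],"translation":[98,310,150],"grip":45},{"rotation":[0,0,-7],"translation":[110,350,150],"grip":45},{"rotation":[0,0,-8],"translation":[123,390,150],"grip":45},{"rotation":[0,0,-9],"translation":[136,430,150],"grip":45},{"rotation":[0,0,-10],"translation":[148,470,150],"grip":45},{"rotation":[0,0,-11],"translation":[161,510,150],"grip":45},{"rotation":[0,0,-12],"translation":[174,550,150],"grip":45},{"rotation":[0,0,-13],"translation":[186,590,150],"grip":45},{"rotation":[0,0,-14],"translation":[199,630,150],"grip":45},{"rotation":[0,0,-14.5],"translation":[212,670,150],"grip":45}]' 20
```

```text
time: 3.1
ee_pos: [0.3802, 0.0535, 0.3573]
tcp_rot: [-177.9, 0.1, 6.4]
wrist_force: [0.1, -0.6, 0.0]
opening: 0.0453
grasp_force: 0.0
```

```bash
python3 -m jog '[{"rotation":[0,0,0],"translation":[15,45,0],"grip":45},{"rotation":[0,0,0],"translation":[30,90,0],"grip":45},{"rotation":[0,0,0],"translation":[45,135,0],"grip":45},{"rotation":[0,0,0],"translation":[58,170,0],"grip":45},{"rotation":[0,0,0],"translation":[58,170,0],"grip":45},{"rotation":[0,0,0],"translation":[58,170,0],"grip":45},{"rotation":[0,0,0],"translation":[58,170,0],"grip":45},{"rotation":[0,0,0],"translation":[58,170,0],"grip":45}]'
python3 -c "
from h import *
s=readout.get_obs();print(s['ee_pos'],s['tcp_rot'],s['q'])"
```

```text
time: 3.9
ee_pos: [0.4554, 0.1035, 0.3577]
tcp_rot: [-175.7, 0.1, 10.0]
wrist_force: [0.1, 0.1, 0.3]
opening: 0.0448
grasp_force: 0.0
[0.45541926 0.10352012 0.35766897] [-1.75741858e+02  1.18724256e-01  1.00466896e+01] [9.99042121e+00 1.39334558e-01 2.24091531e+01 1.12392732e+02
 4.25802375e+00 1.79943576e+02]
```

The last joint reached its range limit, so I'll use the half-turned grasp (yaw 183°). I'll work out the exact rotation vector for it.

```bash
cat >> h.py <<'E'
from scipy.spatial.transform import Rotation as Ro
def to(x,y,z,yaw):
    s=readout.get_obs();R0=Ro.from_euler("xyz",s["tcp_rot"],degrees=True)
    r=Ro.from_euler("xyz",[180,0,yaw],degrees=True)*R0.inv()
    print("shift",(np.array([x,y,z])-np.array(s["ee_pos"])*1000).round(1),"rotvec",r.as_rotvec(degrees=True).round(2),"t",s["time"],"q",np.round(s["q"],1))
E
python3 -c "
from h import *
to(440,338.3,250,183.3)"
```

```text
shift [ -15.4  234.8 -107.7] rotvec [  0.93  -6.38 173.14] t 3.9 q [1.000e+01 1.000e-01 2.240e+01 1.124e+02 4.300e+00 1.799e+02]
```

```bash
python3 -m jog '[{"rotation":[0,-0.3,8.5],"translation":[0,0,0],"grip":45},{"rotation":[0.1,-0.6,17],"translation":[0,10,0],"grip":45},{"rotation":[0.1,-0.9,25.5],"translation":[0,20,0],"grip":45},{"rotation":[0.2,-1.2,34],"translation":[0,35,0],"grip":45},{"rotation":[0.2,-1.6,42.5],"translation":[-1,50,0],"grip":45},{"rotation":[0.3,-1.9,51],"translation":[-2,65,0],"grip":45},{"rotation":[0.3,-2.2,59.5],"translation":[-3,80,0],"grip":45},{"rotation":[0.4,-2.5,68],"translation":[-4,95,0],"grip":45},{"rotation":[0.4,-2.8,76.5],"translation":[-5,110,0],"grip":45},{"rotation":[0.4,-3.1,85],"translation":[-6,125,0],"grip":45},{"rotation":[0.5,-3.4,93],"translation":[-7,140,0],"grip":45},{"rotation":[0.5,-3.7,101],"translation":[-8,155,0],"grip":45},{"rotation":[0.6,-4,109],"translation":[-9,170,0],"grip":45},{"rotation":[0.6,-4.3,117],"translation":[-10,185,0],"grip":45},{"rotation":[0.7,-4.6,125],"translation":[-11,195,0],"grip":45},{"rotation":[0.7,-4.9,133],"translation":[-12,205,0],"grip":45},{"rotation":[0.8,-5.2,141],"translation":[-13,215,0],"grip":45},{"rotation":[0.8,-5.5,149],"translation":[-14,225,0],"grip":45},{"rotation":[0.9,-5.8,157],"translation":[-15,232,0],"grip":45},{"rotation":[0.9,-6.1,165],"translation":[-15,235,0],"grip":45}]'
python3 -m jog '[{"rotation":[0,0,0],"translation":[0,0,-30],"grip":45},{"rotation":[0,0,0],"translation":[0,0,-60],"grip":45},{"rotation":[0,0,0],"translation":[0,0,-90],"grip":45},{"rotation":[0,0,0],"translation":[0,0,-108],"grip":45},{"rotation":[0,0,0],"translation":[0,0,-108],"grip":45},{"rotation":[0,0,0],"translation":[0,0,-108],"grip":45}]'
python3 -c "
from h import *
to(440,338.3,120,183.3)"
```

```text
time: 5.9
ee_pos: [0.4401, 0.3391, 0.3576]
tcp_rot: [-180.0, -0.3, 175.5]
wrist_force: [0.1, -0.1, -0.4]
opening: 0.0449
grasp_force: 0.0
time: 6.5
ee_pos: [0.4403, 0.3385, 0.2505]
tcp_rot: [-180.0, -0.3, 175.2]
wrist_force: [-0.0, -0.4, 0.8]
opening: 0.045
grasp_force: 0.0
shift [  -0.3   -0.2 -130.5] rotvec [ 0.02 -0.28  8.13] t 6.5 q [ 37.5   7.2  17.4 100.4   0.2  42.3]
```

```bash
python3 -m jog '[{"rotation":[0,-0.3,4],"translation":[0,0,-25],"grip":45},{"rotation":[0,-0.3,8],"translation":[0,0,-50],"grip":45},{"rotation":[0,-0.3,8],"translation":[0,0,-75],"grip":45},{"rotation":[0,-0.3,8],"translation":[0,0,-100],"grip":45},{"rotation":[0,-0.3,8],"translation":[0,0,-120],"grip":45},{"rotation":[0,-0.3,8],"translation":[0,0,-135],"grip":45},{"rotation":[0,-0.3,8],"translation":[0,0,-150],"grip":45},{"rotation":[0,-0.3,8],"translation":[0,0,-160],"grip":45},{"rotation":[0,-0.3,8],"translation":[0,0,-168],"grip":45},{"rotation":[0,-0.3,8],"translation":[0,0,-174],"grip":45},{"rotation":[0,-0.3,8],"translation":[0,0,-174],"grip":45},{"rotation":[0,-0.3,8],"translation":[0,0,-174],"grip":35},{"rotation":[0,-0.3,8],"translation":[0,0,-174],"grip":25},{"rotation":[0,-0.3,8],"translation":[0,0,-174],"grip":18},{"rotation":[0,-0.3,8],"translation":[0,0,-174],"grip":12},{"rotation":[0,-0.3,8],"translation":[0,0,-174],"grip":8},{"rotation":[0,-0.3,8],"translation":[0,0,-174],"grip":4},{"rotation":[0,-0.3,8],"translation":[0,0,-174],"grip":0},{"rotation":[0,-0.3,8],"translation":[0,0,-174],"grip":0},{"rotation":[0,-0.3,8],"translation":[0,0,-174],"grip":0}]' 26
python3 -m jog '[{"rotation":[0,0,0],"translation":[0,0,0],"grip":0},{"rotation":[0,0,0],"translation":[0,0,2],"grip":0},{"rotation":[0,0,0],"translation":[0,0,5],"grip":0},{"rotation":[0,0,0],"translation":[0,0,10],"grip":0},{"rotation":[0,0,0],"translation":[0,0,20],"grip":0},{"rotation":[0,0,0],"translation":[0,0,20],"grip":0}]'
```

```text
time: 8.5
ee_pos: [0.4404, 0.3387, 0.0755]
tcp_rot: [-180.0, -0.0, -176.8]
wrist_force: [-0.1, -0.1, 0.3]
opening: 0.0
grasp_force: 0.0
time: 9.1
ee_pos: [0.441, 0.3392, 0.0975]
tcp_rot: [180.0, 0.1, -176.8]
wrist_force: [0.8, 0.7, 0.8]
opening: -0.0001
grasp_force: 0.0
```

The fingers closed on nothing, so I need to look.

```bash
python3 - <<'E'
from h import *
o=[]
for n,(a,b,c,e) in {"top":(180,260,130,240),"side":(220,340,230,350)}.items():
    p,d,i=cam(n);W=cloud(i,d);np.savez(f"{n}1.npz",p=p,d=d)
    o.append(cv2.resize(p[a:b,c:e],(400,400),interpolation=3))
    Q=near(W,(.44,.345),.08,.008,.105);print(rect(Q))
cv2.imwrite("pics/g1.png",np.hstack(o)[:,:,::-1])
E
```

```text
(array([432.5, 317.6]), array([143.4,  93.7]), 9.4)
(array([428.1, 337.7]), array([136. ,  76.4]), 2.8)
```

View pics/g1.png

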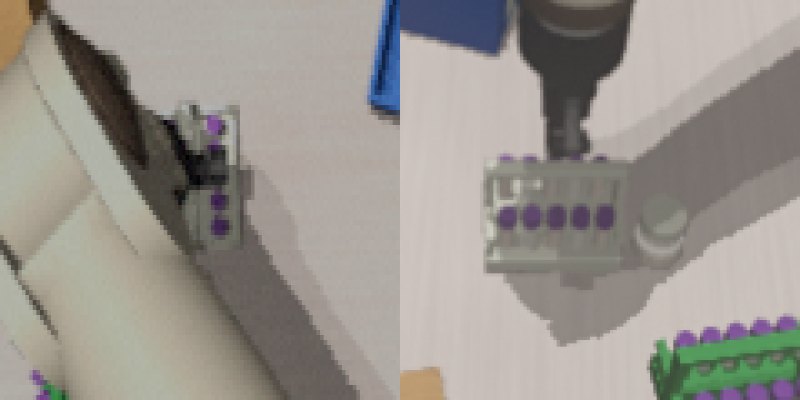

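```bash
python3 - <<'E'
from h import *
for n in("top","side"):
    z=np.load(f"{n}1.npz");p,d=z["p"].astype(int),z["d"];i=imaging.camera_info(n);W=cloud(i,d)
    dark=(p.max(2)<75)&(abs(W[...,0]-.44)<.06)&(abs(W[...,1]-.335)<.07)&(W[...,2]>.07)&(W[...,2]<.2)
    for a in np.arange(.07,.2,.015):
        m=dark&(W[...,2]>=a)&(W[...,2]<a+.015)
        if m.any(): print(n,a.round(3),m.sum(),W[m].min(0).round(3),W[m].max(0).round(3))
    m=(p.min(2)>130)&(abs(W[...,0]-.44)<.065)&(abs(W[...,1]-.335)<.03)&(W[...,2]>.08)&(W[...,2]<.105)
    print("handle",m.sum(),rect(W[m]),np.median(W[m][:,2]))
    for r in spotter.mark_of(n,"rack_handle")[:3]: print(r,world(i,d,r["uv"]))
E
python3 - <<'E'
from h import *
s=readout.get_obs();print({k:np.round(s[k],4) for k in s})
E
```

```text
top 0.07 7 [0.39  0.307 0.07 ] [0.492 0.359 0.083]
top 0.085 2 [0.459 0.333 0.088] [0.459 0.335 0.096]
top 0.175 2 [0.432 0.311 0.179] [0.432 0.315 0.186]
top 0.19 4 [0.432 0.301 0.19 ] [0.439 0.306 0.198]
handle 7 (array([483.2, 338.5]), array([22.2,  7.1]), 22.7) 0.09885719850515273
{'uv': [176.5, 213.5], 'confidence': 0.54} [[0.43836927 0.27999629 0.4408763 ]]
{'uv': [142.8, 254.9], 'confidence': 0.54} [[0.34362321 0.32556374 0.58326092]]
side 0.13 5 [0.438 0.351 0.133] [0.447 0.353 0.136]
side 0.16 5 [0.443 0.347 0.174] [0.447 0.353 0.175]
side 0.175 15 [0.427 0.351 0.175] [0.452 0.371 0.19 ]
side 0.19 7 [0.428 0.353 0.19 ] [0.454 0.357 0.198]
handle 45 (array([456.3, 338.3]), array([79.4, 11.7]), 5.6) 0.09919357321629307
{'uv': [336.5, 324.8], 'confidence': 0.82} [[0.30270986 0.47934809 0.09876782]]
{'uv': [279.9, 272.2], 'confidence': 0.71} [[0.43234352 0.34368648 0.09519568]]
{'time': np.float64(9.3), 'q': array([ 3.75779e+01,  4.99410e+00, -2.27230e+00,  8.27666e+01,
       -2.72000e-02,  3.44006e+01]), 'qd': array([-0.0191,  0.1705, -0.3527, -0.0965,  0.0563, -0.1535]), 'joint_efforts': array([ 1.40000e-03, -5.29177e+01,  4.73987e+01,  1.07000e-02,
       -1.70000e-03,  0.00000e+00]), 'ee_pos': array([0.4403, 0.3387, 0.0954]), 'tcp_rot': array([-1.799589e+02, -1.180000e-02, -1.768227e+02]), 'wrist_force': array([-0.9544, -0.5652, -0.0323]), 'torque': array([ 0.0125, -0.0153,  0.0328]), 'grasp_force': np.float64(0.0), 'opening': np.float64(-0.0002)}
```

```bash
python3 - <<'E'
from h import *
a=np.load("side1.npz")["p"][215:310,240:320];b=np.load("top1.npz")["p"][190:240,155:205]
cv2.imwrite("pics/g2.png",np.hstack([cv2.resize(a,(480,570),interpolation=3)[:400],cv2.resize(b,(310,400),interpolation=3)])[:,:,::-1])
z=np.load("side1.npz");i=imaging.camera_info("side");W=cloud(i,z["d"])
for v in range(225,276,4): print(v,[tuple((W[v,u]*1000).round().astype(int)) if z["d"][v,u]>0 else 0 for u in (274,278,281,284)])
E
```

```text
225 [(np.int64(461), np.int64(375), np.int64(318)), (np.int64(453), np.int64(378), np.int64(322)), (np.int64(447), np.int64(381), np.int64(326)), (np.int64(441), np.int64(382), np.int64(327))]
229 [(np.int64(460), np.int64(368), np.int64(296)), (np.int64(451), np.int64(370), np.int64(300)), (np.int64(446), np.int64(379), np.int64(311)), (np.int64(440), np.int64(379), np.int64(312))]
233 [(np.int64(459), np.int64(375), np.int64(291)), (np.int64(451), np.int64(378), np.int64(296)), (np.int64(444), np.int64(375), np.int64(292)), (np.int64(437), np.int64(369), np.int64(286))]
237 [(np.int64(458), np.int64(373), np.int64(275)), (np.int64(450), np.int64(378), np.int64(282)), (np.int64(444), np.int64(377), np.int64(282)), (np.int64(437), np.int64(378), np.int64(283))]
241 [(np.int64(457), np.int64(374), np.int64(262)), (np.int64(449), np.int64(376), np.int64(266)), (np.int64(443), np.int64(379), np.int64(270)), (np.int64(436), np.int64(376), np.int64(268))]
245 [(np.int64(455), np.int64(357), np.int64(226)), (np.int64(448), np.int64(378), np.int64(254)), (np.int64(442), np.int64(378), np.in
[... 657 characters left out ...]
, np.int64(394), np.int64(217)), (np.int64(439), np.int64(393), np.int64(216)), (np.int64(432), np.int64(393), np.int64(217))]
265 [(np.int64(449), np.int64(345), np.int64(127)), (np.int64(445), np.int64(399), np.int64(209)), (np.int64(438), np.int64(400), np.int64(211)), (np.int64(432), np.int64(400), np.int64(211))]
269 [(np.int64(448), np.int64(339), np.int64(101)), (np.int64(438), np.int64(337), np.int64(100)), (np.int64(430), np.int64(337), np.int64(100)), (np.int64(422), np.int64(336), np.int64(99))]
273 [(np.int64(445), np.int64(320), np.int64(54)), (np.int64(437), np.int64(343), np.int64(91)), (np.int64(429), np.int64(344), np.int64(92)), (np.int64(422), np.int64(344), np.int64(93))]
```

View pics/g2.png

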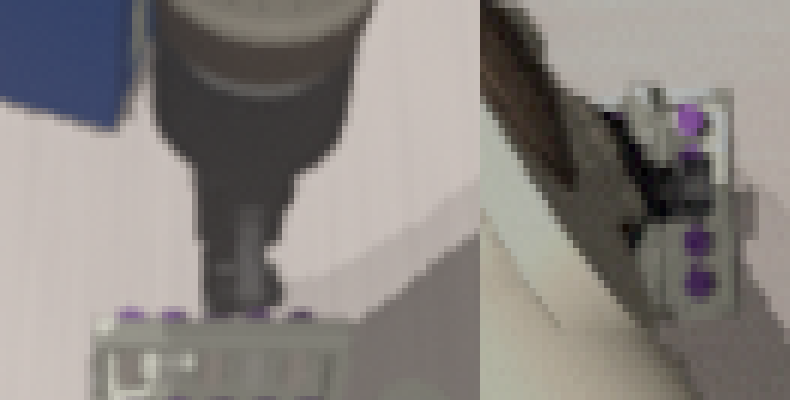

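```bash
python3 - <<'E'
from h import *
z=np.load("top1.npz");i=imaging.camera_info("top");W=cloud(i,z["d"])
for v in range(205,222,2): print(v,[tuple((W[v,u]*1000).round().astype(int).tolist())+(int(z["p"][v,u].mean()),) if z["d"][v,u]>0 else 0 for u in range(176,194,2)])
z=np.load("side1.npz");i=imaging.camera_info("side");W=cloud(i,z["d"])
print()
for v in range(254,272,2): print(v,[tuple((W[v,u]*1000).round().astype(int).tolist())+(int(z["p"][v,u].mean()),)  if z["d"][v,u]>0 else 0 for u in range(270,290,3)])
E
```

```text
205 [(468, 314, 292, 11), (470, 316, 254, 49), (477, 342, 100, 129), (477, 334, 99, 120), (481, 343, 22, 126), (480, 334, 25, 150), (478, 319, 68, 119), (478, 310, 72, 98), (480, 311, 25, 132)]
207 [(460, 303, 341, 55), (462, 309, 288, 10), (463, 309, 255, 94), (470, 334, 100, 131), (473, 342, 24, 126), (472, 334, 26, 105), (473, 327, 21, 101), (472, 319, 24, 107), (472, 312, 22, 170)]
209 [(454, 300, 357, 72), (455, 301, 322, 21), (456, 305, 276, 17), (462, 335, 100, 98), (465, 342, 27, 119), (465, 335, 20, 87), (463, 318, 74, 51), (458, 285, 211, 67), (465, 312, 20, 137)]
211 [(446, 285, 424, 65), (446, 284, 404, 41), (450, 302, 289, 20), (450, 303, 255, 16), (451, 301, 232, 14), (452, 299, 210, 47), (451, 292, 211, 36), (451, 285, 213, 54), (451, 279, 211, 116)]
213 [(440, 282, 437, 63), (440, 280, 420, 67), (443, 301, 294, 37), (444, 302, 259, 17), (444, 301, 233, 33), (444, 296, 226, 42), (444, 290, 222, 68), (444, 285, 216, 74), (444, 279, 212, 79)]
215 [(434, 279, 451, 66), (434, 278, 433, 67), (435, 276, 416, 69), (438, 302, 260, 9), (438, 300, 240, 7), (439, 302, 197, 30), (
[... 1284 characters left out ...]
, 64), (443, 397, 218, 78), (437, 396, 216, 94), (430, 395, 216, 61), (402, 248, 4, 170)]
264 [(454, 258, 3, 188), (452, 348, 136, 142), (450, 400, 213, 65), (443, 398, 212, 76), (436, 399, 214, 88), (430, 398, 212, 61), (402, 252, 0, 168)]
266 [(457, 310, 71, 165), (452, 347, 126, 155), (445, 353, 136, 61), (438, 353, 136, 68), (425, 309, 72, 79), (411, 262, 3, 135), (409, 306, 69, 157)]
268 [(458, 335, 100, 109), (450, 334, 98, 130), (443, 333, 98, 106), (435, 333, 98, 121), (427, 333, 98, 107), (420, 334, 101, 126), (411, 329, 95, 106)]
270 [(458, 341, 98, 122), (450, 340, 98, 121), (443, 342, 101, 121), (435, 340, 99, 121), (427, 340, 100, 121), (420, 340, 101, 120), (412, 337, 98, 120)]
```

The clouds show the gripper centred over the handle (y ≈ 339). However, the true fingertips are at least 25–35 mm above the reported TCP height, which is why the fingers shut above the bar. I'll reopen, go lower in guarded steps and close again.

```bash
python3 -m jog '[{"rotation":[0,0,0],"translation":[0,0,10],"grip":45},{"rotation":[0,0,0],"translation":[0,0,10],"grip":45},{"rotation":[0,0,0],"translation":[0,0,10],"grip":45},{"rotation":[0,0,0],"translation":[0,0,10],"grip":45},{"rotation":[0,0,0],"translation":[0,0,10],"grip":45},{"rotation":[0,0,0],"translation":[0,0,0],"grip":45},{"rotation":[0,0,0],"translation":[0,0,-10],"grip":45},{"rotation":[0,0,0],"translation":[0,0,-18],"grip":45},{"rotation":[0,0,0],"translation":[0,0,-24],"grip":45},{"rotation":[0,0,0],"translation":[0,0,-28],"grip":45},{"rotation":[0,0,0],"translation":[0,0,-32],"grip":45},{"rotation":[0,0,0],"translation":[0,0,-35],"grip":45},{"rotation":[0,0,0],"translation":[0,0,-38],"grip":45},{"rotation":[0,0,0],"translation":[0,0,-38],"grip":45},{"rotation":[0,0,0],"translation":[0,0,-38],"grip":45}]'
python3 - <<'E'
from h import *
z={}
p,d,i=cam("side");W=cloud(i,d);np.savez("side2.npz",p=p,d=d)
cv2.imwrite("pics/g3.png",cv2.resize(p[230:310,235:325],(675,600),interpolation=3)[:,:,::-1])
m=(p.max(2)<110)&(abs(W[...,0]-.44)<.03)&(W[...,1]>.345)&(W[...,1]<.42)&(W[...,2]>.06)
for a in np.arange(.07,.2,.012):
    k=m&(W[...,2]>=a)&(W[...,2]<a+.012)
    if k.any(): print(a.round(3),k.sum(),W[k].min(0).round(3),W[k].max(0).round(3))
E
```

```text
time: 10.8
ee_pos: [0.4404, 0.3387, 0.0576]
tcp_rot: [-180.0, 0.0, -176.8]
wrist_force: [0.1, -0.5, 0.6]
opening: 0.0446
grasp_force: 0.0
0.07 25 [0.417 0.354 0.07 ] [0.464 0.369 0.073]
0.082 6 [0.429 0.366 0.087] [0.449 0.369 0.093]
0.094 12 [0.435 0.368 0.097] [0.45  0.375 0.104]
0.106 1 [0.451 0.368 0.114] [0.451 0.368 0.114]
0.118 1 [0.452 0.375 0.129] [0.452 0.375 0.129]
0.13 25 [0.428 0.365 0.132] [0.452 0.396 0.142]
0.142 32 [0.424 0.356 0.142] [0.456 0.398 0.154]
0.154 54 [0.424 0.357 0.154] [0.456 0.401 0.165]
0.166 36 [0.424 0.351 0.167] [0.457 0.405 0.178]
0.178 95 [0.422 0.356 0.178] [0.458 0.407 0.19 ]
0.19 69 [0.425 0.357 0.19 ] [0.456 0.402 0.201]
```

View pics/g3.png

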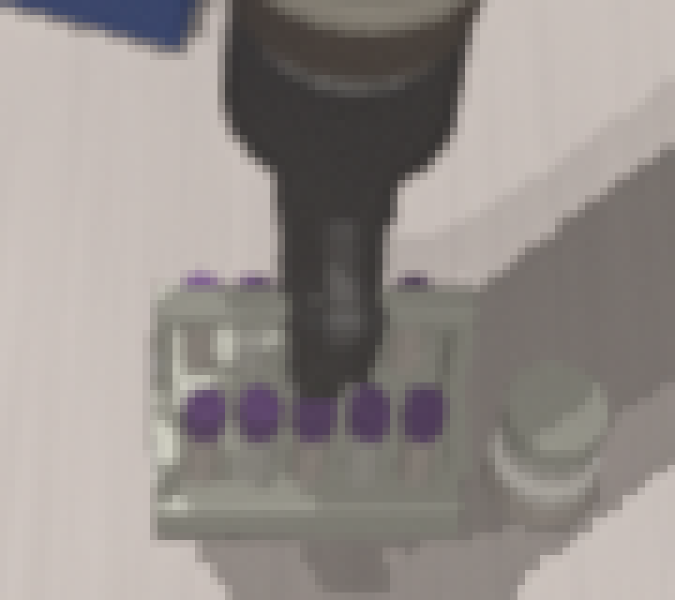

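The near finger tip is now at (330,390), in front of the handle bar, about 86 mm up and above the caps. I'll close with a light grip.

```bash
python3 -m jog '[{"rotation":[0,0,0],"translation":[0,0,0],"grip":35},{"rotation":[0,0,0],"translation":[0,0,0],"grip":25},{"rotation":[0,0,0],"translation":[0,0,0],"grip":18},{"rotation":[0,0,0],"translation":[0,0,0],"grip":13},{"rotation":[0,0,0],"translation":[0,0,0],"grip":10},{"rotation":[0,0,0],"translation":[0,0,0],"grip":5},{"rotation":[0,0,0],"translation":[0,0,0],"grip":5},{"rotation":[0,0,0],"translation":[0,0,0],"grip":5}]' 26
python3 -m jog '[{"rotation":[0,0,0],"translation":[0,0,0],"grip":5},{"rotation":[0,0,0],"translation":[0,0,2],"grip":5},{"rotation":[0,0,0],"translation":[0,0,5],"grip":5},{"rotation":[0,0,0],"translation":[0,0,10],"grip":5},{"rotation":[0,0,0],"translation":[0,0,10],"grip":5}]'
```

```text
time: 11.65
ee_pos: [0.4404, 0.3386, 0.0576]
tcp_rot: [-180.0, 0.0, -176.8]
wrist_force: [-0.4, -1.8, 2.0]
opening: 0.0115
grasp_force: 26.5
time: 12.15
ee_pos: [0.4407, 0.339, 0.0683]
tcp_rot: [180.0, 0.0, -176.8]
wrist_force: [-0.2, 0.9, -2.6]
opening: 0.0114
grasp_force: 26.0
```

```bash
python3 -m jog '[{"rotation":[0,0,0],"translation":[0,0,15],"grip":5},{"rotation":[0,0,0],"translation":[0,0,35],"grip":5},{"rotation":[0,0,0],"translation":[0,0,60],"grip":5},{"rotation":[0,0,0],"translation":[0,0,85],"grip":5},{"rotation":[0,0,0],"translation":[0,0,110],"grip":5},{"rotation":[0,0,0],"translation":[2,-5,130],"grip":5},{"rotation":[0,0,-1],"translation":[7,-16,140],"grip":5},{"rotation":[0,0,-2],"translation":[13,-32,140],"grip":5},{"rotation":[0,0,-4],"translation":[22,-52,140],"grip":5},{"rotation":[0,0,-5],"translation":[31,-73,140],"grip":5},{"rotation":[0,0,-7],"translation":[40,-95,140],"grip":5},{"rotation":[0,0,-8],"translation":[49,-117,140],"grip":5},{"rotation":[0,0,-10],"translation":[59,-139,140],"grip":5},{"rotation":[0,0,-11],"translation":[68,-161,140],"grip":5},{"rotation":[0,0,-13],"translation":[77,-183,140],"grip":5},{"rotation":[0,0,-14],"translation":[87,-205,140],"grip":5},{"rotation":[0,0,-16],"translation":[95,-225,140],"grip":5},{"rotation":[0,0,-17],"translation":[102,-241,140],"grip":5},{"rotation":[0,0,-18],"translation":[107,-252,140],"grip":5},{"rotation":[0,0,-18],"translation":[109,-258,140],"grip":5}]'
python3 -m jog '[{"rotation":[0,0,0],"translation":[0,0,0],"grip":5},{"rotation":[0,0,0],"translation":[0,0,0],"grip":5}]'
python3 - <<'E'
from h import *
s=readout.get_obs();print(s["ee_pos"],s["tcp_rot"],s["grasp_force"])
o=[]
for n,(a,b,c,e) in {"top":(140,240,215,315),"side":(120,240,190,310)}.items():
    p,d,i=cam(n);W=cloud(i,d);np.savez(f"{n}3.npz",p=p,d=d);o.append(cv2.resize(p[a:b,c:e],(400,400),interpolation=3))
    R,G,B=[p[...,k].astype(int) for k in range(3)]
    pur=W[(R>G+35)&(B>G+35)&(abs(W[...,0]-.55)<.1)&(abs(W[...,1]-.08)<.1)&(W[...,2]>.1)]
    print(n,"caps",len(pur),rect(pur),pur[:,2].max())
    rim=W[(B>R+50)&(W[...,2]>.105)&(W[...,2]<.119)&(abs(W[...,1])<.3)&(W[...,0]<.62)&(W[...,0]>.42)];print("rim",len(rim),rect(rim))
    han=near(W,(.55,.08),.07,.232,.262);print("handle",rect(han),np.median(han[:,2]))
cv2.imwrite("pics/c3.png",np.hstack(o)[:,:,::-1])
E
```

```text
time: 14.15
ee_pos: [0.5496, 0.0795, 0.2074]
tcp_rot: [-180.0, -0.0, 165.1]
wrist_force: [0.2, 1.4, -2.8]
opening: 0.0114
grasp_force: 26.0
time: 14.35
ee_pos: [0.5492, 0.081, 0.2075]
tcp_rot: [-180.0, -0.0, 165.2]
wrist_force: [-0.3, 0.3, -2.2]
opening: 0.0112
grasp_force: 26.1
[0.54919735 0.08102073 0.20754209] [-1.79972406e+02 -1.88349361e-02  1.65197106e+02] 26.05119824409485Traceback (most recent call last):
  File "<stdin>", line 8, in <module>
    return umr_maximum(a, axis, None, out, keepdims, initial, where)
ValueError: zero-size array to reduction operation maximum which has no identity
```

```bash
python3 - <<'E'
from h import *
p,d,i=cam("side");W=cloud(i,d)
R,G,B=[p[...,k].astype(int) for k in range(3)]
pur=W[(R>G+30)&(B>G+30)&(abs(W[...,0]-.55)<.1)&(abs(W[...,1]-.1)<.1)&(W[...,2]>.1)]
print("caps",len(pur),len(pur) and (rect(pur),pur[:,2].max()))
rim=W[(B>R+50)&(W[...,2]>.105)&(W[...,2]<.119)&(abs(W[...,1])<.3)&(W[...,0]<.62)&(W[...,0]>.42)];print("rim",len(rim),rect(rim))
han=W[(p.min(2)>90)&(abs(W[...,0]-.55)<.08)&(abs(W[...,1]-.1)<.08)&(W[...,2]>.14)&(W[...,2]<.262)];print("rack",len(han),len(han) and (rect(han),han.min(0),han.max(0)))
cv2.imwrite("pics/c4.png",cv2.resize(p[110:260,170:320],(600,600),interpolation=3)[:,:,::-1])
E
```

```text
caps 2 ((array([595.4,  92.9]), array([5.9, 0. ]), -83.6), np.float64(0.21900923318006404))
rim 218 (array([532.1,  23.1]), array([243.5, 145.6]), 75.0)
rack 1064 ((array([568.2,  79.5]), array([150.2,  79.7]), -17.0), array([0.48813074, 0.02094613, 0.14106843]), array([0.6298929 , 0.13315306, 0.25139866]))
```

View pics/c4.png

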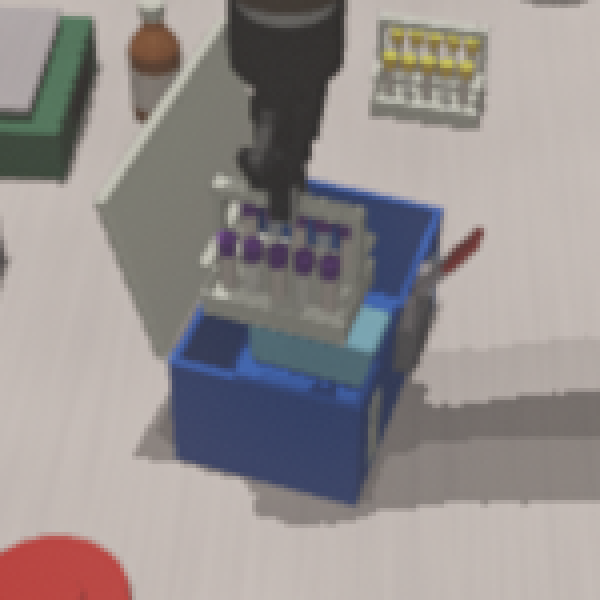

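The rack hangs upright over the gap. The rim is at its expected place and the pack lies beyond the rack. Lowering.

```bash
python3 -m jog '[{"rotation":[0,0,0],"translation":[0,0,-8],"grip":5},{"rotation":[0,0,0],"translation":[0,0,-20],"grip":5},{"rotation":[0,0,0],"translation":[0,0,-33],"grip":5},{"rotation":[0,0,0],"translation":[0,0,-45],"grip":5},{"rotation":[0,0,0],"translation":[0,0,-57],"grip":5},{"rotation":[0,0,0],"translation":[0,0,-69],"grip":5},{"rotation":[0,0,0],"translation":[0,0,-80],"grip":5},{"rotation":[0,0,0],"translation":[0,0,-90],"grip":5},{"rotation":[0,0,0],"translation":[0,0,-100],"grip":5},{"rotation":[0,0,0],"translation":[0,0,-109],"grip":5},{"rotation":[0,0,0],"translation":[0,0,-117],"grip":5},{"rotation":[0,0,0],"translation":[0,0,-124],"grip":5},{"rotation":[0,0,0],"translation":[0,0,-130],"grip":5},{"rotation":[0,0,0],"translation":[0,0,-134],"grip":5},{"rotation":[0,0,0],"translation":[0,0,-137],"grip":5},{"rotation":[0,0,0],"translation":[0,0,-139],"grip":5},{"rotation":[0,0,0],"translation":[0,0,-140],"grip":5},{"rotation":[0,0,0],"translation":[0,0,-141],"grip":5},{"rotation":[0,0,0],"translation":[0,0,-141],"grip":5}]'
python3 -m jog '[{"rotation":[0,0,0],"translation":[0,0,-0.5],"grip":5},{"rotation":[0,0,0],"translation":[0,0,-1],"grip":5},{"rotation":[0,0,0],"translation":[0,0,-1.5],"grip":5},{"rotation":[0,0,0],"translation":[0,0,-1.5],"grip":5}]'
```

```text
time: 16.35
ee_pos: [0.5494, 0.0807, 0.0666]
tcp_rot: [-180.0, 0.0, 165.2]
wrist_force: [0.4, 0.5, -2.1]
opening: 0.0109
grasp_force: 26.0
time: 16.75
ee_pos: [0.5494, 0.0807, 0.065]
tcp_rot: [-180.0, -0.0, 165.2]
wrist_force: [0.4, -0.2, -3.2]
opening: 0.0114
grasp_force: 26.0
```

```bash
python3 -m jog '[{"rotation":[0,0,0],"translation":[0,0,-0.5],"grip":5},{"rotation":[0,0,0],"translation":[0,0,-1],"grip":5},{"rotation":[0,0,0],"translation":[0,0,-1],"grip":5}]'
python3 -m jog '[{"rotation":[0,0,0],"translation":[0,0,-0.3],"grip":5},{"rotation":[0,0,0],"translation":[0,0,-0.6],"grip":5},{"rotation":[0,0,0],"translation":[0,0,-0.6],"grip":5}]'
```

```text
time: 17.05
ee_pos: [0.5494, 0.0807, 0.064]
tcp_rot: [-180.0, -0.0, 165.2]
wrist_force: [-0.7, -0.3, -1.9]
opening: 0.0111
grasp_force: 26.0
time: 17.35
ee_pos: [0.5494, 0.0806, 0.0636]
tcp_rot: [-180.0, 0.0, 165.2]
wrist_force: [-1.3, -0.3, -1.5]
opening: 0.0115
grasp_force: 26.2
```

```bash
python3 -m jog '[{"rotation":[0,0,0],"translation":[0,0,-0.5],"grip":5},{"rotation":[0,0,0],"translation":[0,0,-1],"grip":5},{"rotation":[0,0,0],"translation":[0,0,-1],"grip":5}]'
```

```text
time: 17.65
ee_pos: [0.5494, 0.0805, 0.0635]
tcp_rot: [-180.0, 0.0, 165.2]
wrist_force: [-3.3, -3.0, 7.1]
opening: 0.0113
grasp_force: 27.2
```

It is down on the floor (contact force up). Release gently and rise.

```bash
python3 -m jog '[{"rotation":[0,0,0],"translation":[0,0,0.5],"grip":12},{"rotation":[0,0,0],"translation":[0,0,0.5],"grip":16},{"rotation":[0,0,0],"translation":[0,0,0.5],"grip":22},{"rotation":[0,0,0],"translation":[0,0,0.5],"grip":28},{"rotation":[0,0,0],"translation":[0,0,0.5],"grip":32},{"rotation":[0,0,0],"translation":[0,0,0.5],"grip":32},{"rotation":[0,0,0],"translation":[0,0,0.5],"grip":32},{"rotation":[0,0,0],"translation":[0,0,5],"grip":32},{"rotation":[0,0,0],"translation":[0,0,12],"grip":32},{"rotation":[0,0,0],"translation":[0,0,25],"grip":32},{"rotation":[0,0,0],"translation":[0,0,45],"grip":32},{"rotation":[0,0,0],"translation":[0,0,70],"grip":32},{"rotation":[0,0,0],"translation":[0,0,100],"grip":20},{"rotation":[0,0,0],"translation":[0,0,140],"grip":10},{"rotation":[0,0,0],"translation":[0,0,180],"grip":0},{"rotation":[0,0,0],"translation":[-10,0,220],"grip":0},{"rotation":[0,0,0],"translation":[-40,0,260],"grip":0},{"rotation":[0,0,0],"translation":[-80,0,270],"grip":0},{"rotation":[0,0,0],"translation":[-120,0,270],"grip":0},{"rotation":[0,0,0],"translation":[-120,0,270],"grip":0}]'
python3 - <<'E'
from h import *
s=readout.get_obs();print(s["ee_pos"],s["tcp_rot"])
c=np.array([534,22.2]);a=np.radians(-14.7);M=np.array([[np.cos(a),np.sin(a)],[-np.sin(a),np.cos(a)]])
for n in ("side","top"):
    p,d,i=cam(n);W=cloud(i,d);np.savez(f"{n}5.npz",p=p,d=d)
    X=W.copy();X[...,:2]=(W[...,:2]*1000-c)@M.T;X[...,2]*=1000
    R,G,B=[p[...,k].astype(int) for k in range(3)]
    inn=(abs(X[...,0])<68)&(abs(X[...,1])<113)
    h=X[inn&(X[...,2]>94)&(X[...,2]<110)&(B<R+40)];print(n,"handle",len(h),h.min(0).round(),h.max(0).round(),h[:,2].max() if len(h) else 0)
    k=X[inn&(G>R+25)&(B-G<60)&(X[...,2]>48)&(X[...,2]<62)];print("pack",len(k),np.percentile(k,[3,97],axis=0).round(0) if len(k) else 0)
    l=X[(X[...,2]>140)&(X[...,2]<270)&(X[...,0]>70)&(X[...,0]<160)&(abs(X[...,1])<118)]
    print("lid",len(l))
    if len(l):
        for z in (160,200,240):
            q=l[abs(l[:,2]-z)<6]; print(z,len(q),len(q) and q.mean(0).round(1))
        print("top",l[:,2].max(),l[l[:,2]>l[:,2].max()-5].mean(0).round(1))
    m=X[(R>G+60)&(R>B+60)&(abs(X[...,1])<30)&(X[...,0]<-80)&(X[...,2]>120)];print("red",len(m),m.min(0).round() if len(m) else 0,m.max(0).round() if len(m) else 0)
b=np.load("top5.npz")["p"];a=np.load("side5.npz")["p"]
cv2.imwrite("pics/c5.png",np.hstack([cv2.resize(a[110:250,170:310],(400,400),interpolation=3),cv2.resize(b[140:240,215:315],(400,400),interpolation=3)])[:,:,::-1])
E
```

```text
time: 19.65
ee_pos: [0.4258, 0.0805, 0.336]
tcp_rot: [179.9, 0.2, 165.2]
wrist_force: [-0.5, -0.0, 1.0]
opening: 0.0
grasp_force: 0.0
[0.42583111 0.08053415 0.33597185] [179.91559149   0.22873328 165.20745985]
side handle 163 [-55.  54.  94.] [ 53.  71. 107.] 106.51680687405462
pack 344 [[-52. -41.  52.]
 [ 50.   4.  59.]]
lid 1569
160 135 [ 88.4  13.5 160.2]
200 148 [ 98.6   9.9 200.2]
240 161 [109.2  10.6 239.8]
top 259.5362036191654 [116.2  11.8 256.1]
red 0 0 0
top handle 50 [-3. 54. 98.] [ 54.  66. 108.] 108.46004156743572
pack 90 [[ 12. -45.  50.]
 [ 53.  -1.  60.]]
lid 1252
160 105 [ 87.   -0.9 159.7]
200 114 [ 97.4   4.2 200. ]
240 115 [108.1  -1.7 240.2]
top 262.2137853075368 [115.2  -1.7 258.5]
red 0 0 0
```

View pics/c5.png

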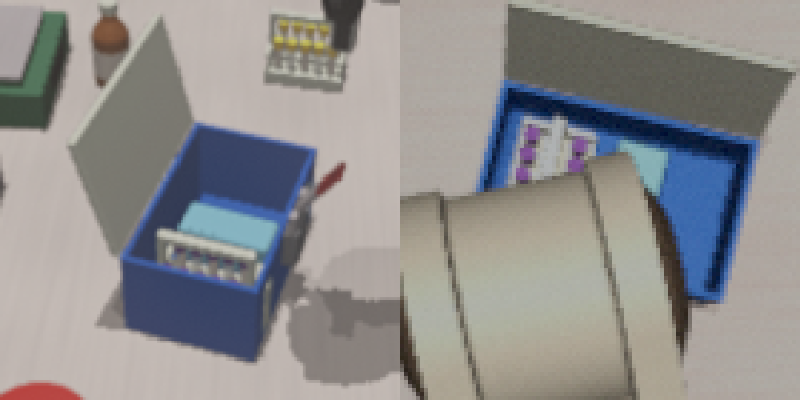

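The rack stands upright in the case at case (0,60), with its handle top at about 105 mm, below the rim. The pack is beside it, and the lid leans at 1.826 rad. Next I take the shut fingers over and behind the lid.

```bash
python3 -m jog '[{"rotation":[0,0,0],"translation":[20,-8,0],"grip":0},{"rotation":[0,0,0],"translation":[50,-19,0],"grip":0},{"rotation":[0,0,0],"translation":[80,-30,0],"grip":0},{"rotation":[0,0,0],"translation":[110,-41,0],"grip":0},{"rotation":[0,0,0],"translation":[140,-53,0],"grip":0},{"rotation":[0,0,0],"translation":[170,-64,0],"grip":0},{"rotation":[0,0,0],"translation":[200,-75,0],"grip":0},{"rotation":[0,0,0],"translation":[230,-87,0],"grip":0},{"rotation":[0,0,0],"translation":[255,-96,0],"grip":0},{"rotation":[0,0,0],"translation":[264,-100,0],"grip":0},{"rotation":[0,0,0],"translation":[264,-100,0],"grip":0},{"rotation":[0,0,0],"translation":[264,-100,0],"grip":0}]'
python3 -c "
from h import *
to(689,-18.5,195,165.3)"
```

```text
time: 20.95
ee_pos: [0.6928, -0.0194, 0.3303]
tcp_rot: [-180.0, 0.1, 165.2]
wrist_force: [0.3, 0.6, 1.5]
opening: 0.0003
grasp_force: 0.0
shift [  -3.8    0.9 -135.3] rotvec [0.03 0.06 0.14] t 20.95 q [ -1.6  39.6  70.8 121.1  -0.   13.3]
```

```bash
python3 -m jog '[{"rotation":[0,0,0],"translation":[-3,0,-15],"grip":0},{"rotation":[0,0,0],"translation":[-3,1,-35],"grip":0},{"rotation":[0,0,0],"translation":[-3,1,-55],"grip":0},{"rotation":[0,0,0],"translation":[-3,1,-75],"grip":0},{"rotation":[0,0,0],"translation":[-3,1,-95],"grip":0},{"rotation":[0,0,0],"translation":[-3,1,-115],"grip":0},{"rotation":[0,0,0],"translation":[-3,1,-128],"grip":0},{"rotation":[0,0,0],"translation":[-3,1,-135],"grip":0},{"rotation":[0,0,0],"translation":[-3,1,-135],"grip":0},{"rotation":[0,0,0],"translation":[-3,1,-135],"grip":0}]'
python3 - <<'E'
from h import *
s=readout.get_obs();print(s["ee_pos"],s["q"].round(1) if hasattr(s["q"],"round") else s["q"])
c=np.array([534,22.2]);a=np.radians(-14.7);M=np.array([[np.cos(a),np.sin(a)],[-np.sin(a),np.cos(a)]])
p,d,i=cam("side");W=cloud(i,d)
X=W.copy();X[...,:2]=(W[...,:2]*1000-c)@M.T;X[...,2]*=1000
m=(p.max(2)<110)&(abs(X[...,0]-160)<40)&(abs(X[...,1])<75)&(X[...,2]>150)
for z in range(150,340,12):
    k=X[m&(X[...,2]>=z)&(X[...,2]<z+12)]
    if len(k): print(z,len(k),k.min(0).round(),k.max(0).round())
# plan
for deg in (104.6,95,90,80,70,60,50,40,30,20,10,5,0):
    t=np.radians(deg);u=np.array([-np.cos(t),np.sin(t)]);n=np.array([np.sin(t),np.cos(t)]);h=np.array([75,112])
    q=h+120*u+10*n;e=h+150*u+10*n
    xc=max(q[0],e[0]) if deg>90 else q[0]
    X0=xc+11; w=c+M.T@[X0,0]; print(deg,"case x",X0.round(1),"tip z",q[1].round(1),"world",w.round(1))
cv2.imwrite("pics/l6.png",cv2.resize(p[60:210,160:310],(600,600),interpolation=3)[:,:,::-1])
E
```

```text
time: 21.95
ee_pos: [0.6896, -0.0181, 0.1984]
tcp_rot: [180.0, 0.3, 165.2]
wrist_force: [-0.1, 0.8, 0.2]
opening: -0.0002
grasp_force: 0.0
[ 0.68956688 -0.01812025  0.19844552] [-1.5 25.3 33.8 98.2 -0.  13.3]
222 5 [150.   2. 230.] [159.  15. 233.]
234 23 [149.  -1. 234.] [166.  18. 246.]
246 25 [121.  -3. 246.] [166.  19. 257.]
258 17 [148. -22. 259.] [169.  30. 270.]
270 48 [147. -35. 270.] [172.  42. 282.]
282 59 [144. -44. 282.] [174.  52. 294.]
294 61 [144. -51. 294.] [173.  61. 306.]
306 97 [142. -55. 306.] [173.  66. 318.]
318 90 [140. -16. 318.] [172.  63. 330.]
330 53 [141. -12. 330.] [171.  44. 342.]
104.6 case x 133.5 tip z 225.6 world [663.1 -11.7]
95 case x 109.0 tip z 230.7 world [639.5  -5.5]
90 case x 96.0 tip z 232.0 world [626.9  -2.2]
80 case x 75.0 tip z 231.9 world [606.6   3.2]
70 case x 54.4 tip z 228.2 world [586.6   8.4]
60 case x 34.7 tip z 220.9 world [567.5  13.4]
50 case x 16.5 tip z 210.4 world [550.  18.]
40 case x 0.5 tip z 196.8 world [534.5  22.1]
30 case x -12.9 tip z 180.7 world [521.5  25.5]
20 case x -23.3 tip z 162.4 world [511.4  28.1]
10 case x -30.4 tip z 142.7 world [504.6  29.9]
5 case x -32.7 tip z 132.4 world [502.4  30.5]
0 case x -34.0 tip z 122.0 world [501.1  30.8]
```

View pics/l6.png

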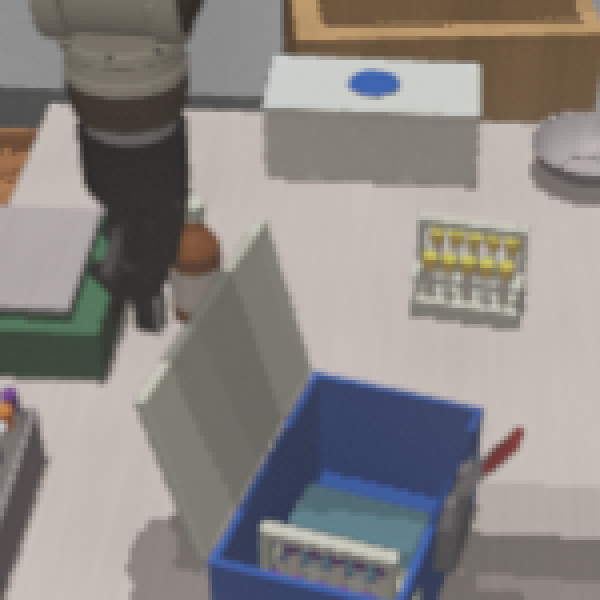

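The finger tip shows at (150,325), behind the lid at about 228 mm height, so the true tip is the reported z + 30 mm. I'll push the lid along its arc.

```bash
python3 -m jog '[{"rotation":[0,0,0],"translation":[-10,2.5,-1],"grip":0},{"rotation":[0,0,0],"translation":[-18,4.5,-2],"grip":0},{"rotation":[0,0,0],"translation":[-24,6,-3],"grip":0},{"rotation":[0,0,0],"translation":[-29,7,-2],"grip":0},{"rotation":[0,0,0],"translation":[-34,8.5,-1],"grip":0},{"rotation":[0,0,0],"translation":[-39,10,0],"grip":0},{"rotation":[0,0,0],"translation":[-44,11,1],"grip":0},{"rotation":[0,0,0],"translation":[-50,12.6,2],"grip":0},{"rotation":[0,0,0],"translation":[-56,14,3],"grip":0},{"rotation":[0,0,0],"translation":[-63,16,3.6],"grip":0},{"rotation":[0,0,0],"translation":[-70,18,3.6],"grip":0},{"rotation":[0,0,0],"translation":[-77,19.5,3.6],"grip":0},{"rotation":[0,0,0],"translation":[-83,21,3.5],"grip":0},{"rotation":[0,0,0],"translation":[-90,23,2.5],"grip":0},{"rotation":[0,0,0],"translation":[-97,25,1],"grip":0},{"rotation":[0,0,0],"translation":[-103,26.5,0],"grip":0},{"rotation":[0,0,0],"translation":[-109,28,-2],"grip":0},{"rotation":[0,0,0],"translation":[-115,30,-5],"grip":0},{"rotation":[0,0,0],"translation":[-122,31.5,-7.5],"grip":0},{"rotation":[0,0,0],"translation":[-122,31.5,-7.5],"grip":0}]'
python3 - <<'E'
from h import *
c=np.array([534,22.2]);a=np.radians(-14.7);M=np.array([[np.cos(a),np.sin(a)],[-np.sin(a),np.cos(a)]])
s=readout.get_obs();print(np.round(s["q"],1))
p,d,i=cam("side");W=cloud(i,d)
X=W.copy();X[...,:2]=(W[...,:2]*1000-c)@M.T;X[...,2]*=1000
for y0,y1 in((-110,-60),(60,110)):
  l=X[(p.min(2)>60)&(abs(X[...,0])<90)&(X[...,1]>y0)&(X[...,1]<y1)&(X[...,2]>125)&(X[...,2]<270)]
  for z in (140,180,220): q=l[abs(l[:,2]-z)<6]; print(z,len(q),len(q) and q.mean(0).round(1))
E
```

```text
time: 24.0
ee_pos: [0.5659, 0.0134, 0.1883]
tcp_rot: [-180.0, 0.0, 165.2]
wrist_force: [-0.5, -0.2, 0.2]
opening: 0.0002
grasp_force: 0.0
[ 1.4  6.8 10.  93.1 -0.  16.2]
140 2 [ 69.7 -67.2 141.1]
180 6 [ 44.  -92.7 181.4]
220 6 [ 19.6 -82.9 220.4]
140 10 [ 70.2  86.4 140.3]
180 13 [ 45.4  85.  179.9]
220 11 [ 20.   85.7 220.4]
```

```bash
python3 -m jog '[{"rotation":[0,0,0],"translation":[-4,1,-2],"grip":0},{"rotation":[0,0,0],"translation":[-9,2.3,-5],"grip":0},{"rotation":[0,0,0],"translation":[-14,3.5,-8],"grip":0},{"rotation":[0,0,0],"translation":[-18,4.6,-11],"grip":0},{"rotation":[0,0,0],"translation":[-23,6,-15],"grip":0},{"rotation":[0,0,0],"translation":[-28,7.5,-19],"grip":0},{"rotation":[0,0,0],"translation":[-33,8.7,-24],"grip":0},{"rotation":[0,0,0],"translation":[-37,10,-29],"grip":0},{"rotation":[0,0,0],"translation":[-42,11,-34.5],"grip":0},{"rotation":[0,0,0],"translation":[-46,12,-40],"grip":0},{"rotation":[0,0,0],"translation":[-49,13,-45],"grip":0},{"rotation":[0,0,0],"translation":[-52,14,-50],"grip":0},{"rotation":[0,0,0],"translation":[-54,14.4,-54],"grip":0},{"rotation":[0,0,0],"translation":[-56,14.7,-58],"grip":0},{"rotation":[0,0,0],"translation":[-58,15.3,-62],"grip":0},{"rotation":[0,0,0],"translation":[-60,15.8,-66],"grip":0},{"rotation":[0,0,0],"translation":[-61,16,-70],"grip":0},{"rotation":[0,0,0],"translation":[-62,16.3,-74],"grip":0},{"rotation":[0,0,0],"translation":[-63,16.5,-77],"grip":0},{"rotation":[0,0,0],"translation":[-63,16.5,-77],"grip":0}]'
```

```text
time: 26.05
ee_pos: [0.5037, 0.0297, 0.1111]
tcp_rot: [-180.0, 0.0, 165.2]
wrist_force: [0.5, 0.2, -0.7]
opening: -0.0
grasp_force: 0.0
```

```bash
python3 -m jog '[{"rotation":[0,0,0],"translation":[-0.5,0,-2],"grip":0},{"rotation":[0,0,0],"translation":[-1,0.3,-4],"grip":0},{"rotation":[0,0,0],"translation":[-1.5,0.4,-6],"grip":0},{"rotation":[0,0,0],"translation":[-2,0.6,-8],"grip":0},{"rotation":[0,0,0],"translation":[-2.5,0.6,-10],"grip":0},{"rotation":[0,0,0],"translation":[-2.5,0.6,-10],"grip":0}]'
python3 - <<'E'
from h import *
c=np.array([534,22.2]);a=np.radians(-14.7);M=np.array([[np.cos(a),np.sin(a)],[-np.sin(a),np.cos(a)]])
s=readout.get_obs();print(np.round(s["ee_pos"],4))
p,d,i=cam("side");W=cloud(i,d)
X=W.copy();X[...,:2]=(W[...,:2]*1000-c)@M.T;X[...,2]*=1000
l=X[(p.min(2)>60)&(abs(X[...,0])<80)&(X[...,1]>55)&(X[...,1]<115)&(X[...,2]>115)&(X[...,2]<200)]
print(len(l),np.polyfit(l[:,0],l[:,2],1))
E
```

```text
time: 26.65
ee_pos: [0.5013, 0.0304, 0.1013]
tcp_rot: [-180.0, 0.1, 165.2]
wrist_force: [-0.6, 0.4, 0.8]
opening: 0.0001
grasp_force: 0.0
[0.5013 0.0304 0.1013]
739 [-2.72365654e-02  1.24247202e+02]
```

```bash
python3 -m jog '[{"rotation":[0,0,0],"translation":[0,0,-1],"grip":0},{"rotation":[0,0,0],"translation":[0,0,-2],"grip":0},{"rotation":[0,0,0],"translation":[0,0,-2],"grip":0}]'
python3 -m jog '[{"rotation":[0,0,0],"translation":[0,0,-0.5],"grip":0},{"rotation":[0,0,0],"translation":[0,0,-1],"grip":0},{"rotation":[0,0,0],"translation":[0,0,-1],"grip":0}]'
```

```text
time: 27.0
ee_pos: [0.5014, 0.0304, 0.0995]
tcp_rot: [-180.0, 0.1, 165.2]
wrist_force: [0.2, -0.8, 0.1]
opening: -0.0
grasp_force: 0.0
time: 27.3
ee_pos: [0.5015, 0.0303, 0.0986]
tcp_rot: [-180.0, 0.1, 165.2]
wrist_force: [-0.8, 0.5, 0.6]
opening: 0.0003
grasp_force: 0.2
```

```bash
python3 -m jog '[{"rotation":[0,0,0],"translation":[0,0,-0.7],"grip":0},{"rotation":[0,0,0],"translation":[0,0,-1.4],"grip":0}]'
python3 -m jog '[{"rotation":[0,0,0],"translation":[0,0,-0.7],"grip":0},{"rotation":[0,0,0],"translation":[0,0,-1.4],"grip":0}]'
python3 - <<'E'
from h import *
c=np.array([534,22.2]);a=np.radians(-14.7);M=np.array([[np.cos(a),np.sin(a)],[-np.sin(a),np.cos(a)]])
p,d,i=cam("side");W=cloud(i,d)
X=W.copy();X[...,:2]=(W[...,:2]*1000-c)@M.T;X[...,2]*=1000
l=X[(p.min(2)>60)&(abs(X[...,0])<80)&(X[...,1]>55)&(X[...,1]<115)&(X[...,2]>115)&(X[...,2]<200)]
print(len(l),np.polyfit(l[:,0],l[:,2],1))
E
```

```text
time: 27.5
ee_pos: [0.5016, 0.0304, 0.098]
tcp_rot: [180.0, 0.1, 165.2]
wrist_force: [-4.1, 0.0, 11.4]
opening: 0.0001
grasp_force: 5.8
time: 27.7
ee_pos: [0.5017, 0.0303, 0.0978]
tcp_rot: [180.0, 0.2, 165.2]
wrist_force: [-9.9, 0.0, 20.8]
opening: -0.0004
grasp_force: 10.6
736 [-1.90416451e-04  1.22142161e+02]
```

The lid is flat shut (slope 0, top at 122 mm), and contact calibrates the shut tip at reported z + 24 mm. Next I lift off and go outside the clamp.

```bash
python3 -m jog '[{"rotation":[0,0,0],"translation":[0,0,2],"grip":0},{"rotation":[0,0,0],"translation":[0,0,8],"grip":0},{"rotation":[0,0,0],"translation":[0,0,25],"grip":0},{"rotation":[0,0,0],"translation":[0,0,55],"grip":0},{"rotation":[0,0,0],"translation":[0,0,90],"grip":0},{"rotation":[0,0,0],"translation":[0,0,130],"grip":0},{"rotation":[0,0,0],"translation":[-10,3,160],"grip":0},{"rotation":[0,0,0],"translation":[-35,9,160],"grip":0},{"rotation":[0,0,0],"translation":[-65,17,160],"grip":0},{"rotation":[0,0,0],"translation":[-95,25,160],"grip":0},{"rotation":[0,0,0],"translation":[-122,32,160],"grip":0},{"rotation":[0,0,0],"translation":[-122,32,160],"grip":0},{"rotation":[0,0,0],"translation":[-122,32,160],"grip":0}]'
python3 - <<'E'
from h import *
s=readout.get_obs();print(np.round(s["ee_pos"],4),np.round(s["q"],1))
c=np.array([534,22.2]);a=np.radians(-14.7);M=np.array([[np.cos(a),np.sin(a)],[-np.sin(a),np.cos(a)]])
p,d,i=cam("side");W=cloud(i,d)
X=W.copy();X[...,:2]=(W[...,:2]*1000-c)@M.T;X[...,2]*=1000
l=X[(p.min(2)>60)&(abs(X[...,0])<72)&(abs(X[...,1])<115)&(X[...,2]>110)&(X[...,2]<200)]
print("lid",len(l),np.polyfit(l[:,0],l[:,2],1))
R,G,B=[p[...,k].astype(int) for k in range(3)]
m=X[(R>G+40)&(R>B+40)&(abs(X[...,1])<40)&(X[...,0]<-70)&(X[...,0]>-170)&(X[...,2]>120)]
print("red",len(m),m.min(0).round(),m.max(0).round(),m.mean(0).round()); dd=m.mean(0)-[-84,0,126.5];phi=np.degrees(np.arctan2(dd[2],dd[0]));print("phi",phi,np.hypot(dd[0],dd[2]))
for g in (phi,115,105,95,90,80,70,60,50,40,30,20,10,0):
    t=np.radians(g);v=np.array([np.cos(t),np.sin(t)]);n=np.array([-np.sin(t),np.cos(t)]);h=np.array([-84,126.5])
    q=h+62*v+4*n;e=h+80*v+4*n;xc=min(q[0],e[0]) if g>90 else q[0]
    w=c+M.T@[xc-11,0];print(round(g,1),"X",round(xc-11,1),"ee",w.round(1),(q[1]-24).round(1))
E
```

```text
time: 29.05
ee_pos: [0.3797, 0.0625, 0.2562]
tcp_rot: [180.0, 0.2, 165.2]
wrist_force: [0.1, -0.3, -0.7]
opening: -0.0001
grasp_force: 0.0
[0.3797 0.0625 0.2562] [ 9.400e+00 -1.600e+01 -3.700e+00  1.021e+02 -1.000e-01  2.420e+01]
lid 2287 [1.99663305e-03 1.22302733e+02]
red 38 [-127.  -11.  168.] [-105.   15.  196.] [-117.    6.  184.]
phi 119.62252332057462 65.8605129002307
119.6 X -138.0 ee [400.5  57.2] 154.4
115 X -132.4 ee [405.9  55.8] 157.0
105 X -119.6 ee [418.3  52.5] 161.4
95 X -106.0 ee [431.5  49.1] 163.9
90 X -99.0 ee [438.2  47.3] 164.5
80 X -88.2 ee [448.7  44.6] 164.3
70 X -77.6 ee [459.   41.9] 162.1
60 X -67.5 ee [468.7  39.3] 158.2
50 X -58.2 ee [477.7  37. ] 152.6
40 X -50.1 ee [485.6  34.9] 145.4
30 X -43.3 ee [492.1  33.2] 137.0
20 X -38.1 ee [497.1  31.9] 127.5
10 X -34.6 ee [500.5  31. ] 117.2
0 X -33.0 ee [502.1  30.6] 106.5
```

```bash
python3 -m jog '[{"rotation":[0,0,0],"translation":[0,0,-15],"grip":0},{"rotation":[0,0,0],"translation":[0,0,-40],"grip":0},{"rotation":[0,0,0],"translation":[0,0,-65],"grip":0},{"rotation":[0,0,0],"translation":[0,0,-88],"grip":0},{"rotation":[0,0,0],"translation":[0,0,-102],"grip":0},{"rotation":[0,0,0],"translation":[0,0,-102],"grip":0},{"rotation":[0,0,0],"translation":[0,0,-102],"grip":0}]'
python3 -m jog '[{"rotation":[0,0,0],"translation":[8,-2,0],"grip":0},{"rotation":[0,0,0],"translation":[15,-4,0],"grip":0},{"rotation":[0,0,0],"translation":[21,-5.3,0],"grip":0},{"rotation":[0,0,0],"translation":[26,-6.7,2.6],"grip":0},{"rotation":[0,0,0],"translation":[32,-8.3,5],"grip":0},{"rotation":[0,0,0],"translation":[38.5,-10,7],"grip":0},{"rotation":[0,0,0],"translation":[45,-11.7,8.5],"grip":0},{"rotation":[0,0,0],"translation":[52,-13.4,9.5],"grip":0},{"rotation":[0,0,0],"translation":[58.5,-15.2,10],"grip":0},{"rotation":[0,0,0],"translation":[64,-16.6,10],"grip":0},{"rotation":[0,0,0],"translation":[69,-18,10],"grip":0},{"rotation":[0,0,0],"translation":[74,-19.3,9],"grip":0},{"rotation":[0,0,0],"translation":[79,-20.6,7.7],"grip":0},{"rotation":[0,0,0],"translation":[84,-22,6],"grip":0},{"rotation":[0,0,0],"translation":[89,-23.2,3.8],"grip":0},{"rotation":[0,0,0],"translation":[93.5,-24.3,1],"grip":0},{"rotation":[0,0,0],"translation":[98,-25.5,-1.8],"grip":0},{"rotation":[0,0,0],"translation":[102,-26.5,-5],"grip":0},{"rotation":[0,0,0],"translation":[106,-27.6,-9],"grip":0},{"rotation":[0,0,0],"translation":[106,-27.6,-9],"grip":0}]'
```

```text
time: 29.8
ee_pos: [0.3799, 0.0623, 0.1544]
tcp_rot: [-180.0, 0.1, 165.2]
wrist_force: [0.7, 0.7, 0.4]
opening: -0.0001
grasp_force: 0.0
time: 31.8
ee_pos: [0.4858, 0.0346, 0.1441]
tcp_rot: [-180.0, 0.1, 165.2]
wrist_force: [-0.3, 0.1, -0.2]
opening: 0.0002
grasp_force: 0.0
```

```bash
python3 -m jog '[{"rotation":[0,0,0],"translation":[3.2,-0.8,-4],"grip":0},{"rotation":[0,0,0],"translation":[6.4,-1.7,-8.4],"grip":0},{"rotation":[0,0,0],"translation":[9,-2.3,-13],"grip":0},{"rotation":[0,0,0],"translation":[11.4,-3,-18],"grip":0},{"rotation":[0,0,0],"translation":[13,-3.5,-23],"grip":0},{"rotation":[0,0,0],"translation":[14.8,-3.9,-28],"grip":0},{"rotation":[0,0,0],"translation":[15.5,-4.1,-31],"grip":0},{"rotation":[0,0,0],"translation":[16,-4.2,-34],"grip":0},{"rotation":[0,0,0],"translation":[16.3,-4.3,-36],"grip":0},{"rotation":[0,0,0],"translation":[16.3,-4.3,-36],"grip":0}]'
python3 - <<'E'
from h import *
s=readout.get_obs();print(np.round(s["ee_pos"],4))
p,d,i=cam("side");W=cloud(i,d)
c=np.array([534,22.2]);a=np.radians(-14.7);M=np.array([[np.cos(a),np.sin(a)],[-np.sin(a),np.cos(a)]])
X=W.copy();X[...,:2]=(W[...,:2]*1000-c)@M.T;X[...,2]*=1000
R,G,B=[p[...,k].astype(int) for k in range(3)]
m=X[(R>G+40)&(R>B+40)&(abs(X[...,1])<40)&(abs(X[...,0])<150)&(X[...,2]>120)];print(len(m),m.min(0).round(),m.max(0).round())
E
```

```text
time: 32.8
ee_pos: [0.5017, 0.0304, 0.1085]
tcp_rot: [-180.0, 0.1, 165.2]
wrist_force: [0.3, 0.4, -0.3]
opening: 0.0002
grasp_force: 0.0
[0.5017 0.0304 0.1085]
37 [-40. -11. 129.] [ -5.  14. 136.]
```

```bash
python3 -m jog '[{"rotation":[0,0,0],"translation":[0,0,-1],"grip":0},{"rotation":[0,0,0],"translation":[0,0,-2],"grip":0},{"rotation":[0,0,0],"translation":[0,0,-2],"grip":0}]'
python3 -m jog '[{"rotation":[0,0,0],"translation":[0,0,-0.7],"grip":0},{"rotation":[0,0,0],"translation":[0,0,-0.7],"grip":0}]'
```

```text
time: 33.15
ee_pos: [0.5019, 0.0304, 0.1069]
tcp_rot: [-180.0, 0.1, 165.2]
wrist_force: [-0.1, 0.5, 1.0]
opening: 0.0
grasp_force: 0.1
time: 33.35
ee_pos: [0.502, 0.0304, 0.1065]
tcp_rot: [-180.0, 0.1, 165.2]
wrist_force: [0.1, 0.3, 3.2]
opening: 0.0
grasp_force: 1.8
```

```bash
python3 -m jog '[{"rotation":[0,0,0],"translation":[0,0,-0.6],"grip":0},{"rotation":[0,0,0],"translation":[0,0,-1],"grip":0},{"rotation":[0,0,0],"translation":[0,0,-1],"grip":0}]'
```

```text
time: 33.65
ee_pos: [0.502, 0.0304, 0.1064]
tcp_rot: [180.0, 0.2, 165.2]
wrist_force: [-3.6, -0.2, 10.8]
opening: -0.0
grasp_force: 5.2
```

Firm contact at the expected flat height. Lift off, back away and check.

```bash
python3 -m jog '[{"rotation":[0,0,0],"translation":[0,0,2],"grip":0},{"rotation":[0,0,0],"translation":[0,0,8],"grip":0},{"rotation":[0,0,0],"translation":[0,0,25],"grip":0},{"rotation":[0,0,0],"translation":[0,0,60],"grip":0},{"rotation":[0,0,0],"translation":[0,0,100],"grip":0},{"rotation":[0,0,0],"translation":[-20,-20,150],"grip":0},{"rotation":[0,0,0],"translation":[-45,-50,180],"grip":0},{"rotation":[0,0,0],"translation":[-70,-85,180],"grip":0},{"rotation":[0,0,0],"translation":[-95,-120,180],"grip":0},{"rotation":[0,0,0],"translation":[-110,-150,180],"grip":0},{"rotation":[0,0,0],"translation":[-110,-180,180],"grip":0},{"rotation":[0,0,0],"translation":[-110,-200,180],"grip":0},{"rotation":[0,0,0],"translation":[-110,-200,180],"grip":0}]'
python3 - <<'E'
from h import *
c=np.array([534,22.2]);a=np.radians(-14.7);M=np.array([[np.cos(a),np.sin(a)],[-np.sin(a),np.cos(a)]])
for n in("side","top"):
    p,d,i=cam(n);W=cloud(i,d)
    X=W.copy();X[...,:2]=(W[...,:2]*1000-c)@M.T;X[...,2]*=1000
    R,G,B=[p[...,k].astype(int) for k in range(3)]
    m=X[(R>G+40)&(R>B+40)&(abs(X[...,1])<40)&(abs(X[...,0])<150)&(X[...,2]>120)];print(n,"clamp",len(m),len(m) and (m.min(0).round(),m.max(0).round(),np.polyfit(m[:,0],m[:,2],1)))
    l=X[(p.min(2)>60)&(abs(X[...,0])<72)&(abs(X[...,1])<115)&(abs(X[...,1])>25)&(X[...,2]>110)&(X[...,2]<200)];print("lid",len(l),np.polyfit(l[:,0],l[:,2],1))
    if n=="side": cv2.imwrite("pics/f.png",cv2.resize(p[:,:],(800,600))[:,:,::-1])
E
```

```text
time: 34.95
ee_pos: [0.3915, -0.1713, 0.285]
tcp_rot: [-180.0, 0.1, 165.0]
wrist_force: [-0.4, 0.6, -0.6]
opening: -0.0002
grasp_force: 0.0
side clamp 74 (array([-42., -21., 122.]), array([ -5.,  14., 134.]), array([-3.78267392e-02,  1.28938246e+02]))
lid 1802 [3.44044027e-03 1.22357656e+02]
top clamp 72 (array([-41., -12., 120.]), array([ -5.,  12., 138.]), array([-4.57291663e-02,  1.29489910e+02]))
lid 2008 [5.66825482e-03 1.22520952e+02]
```

View pics/f.png

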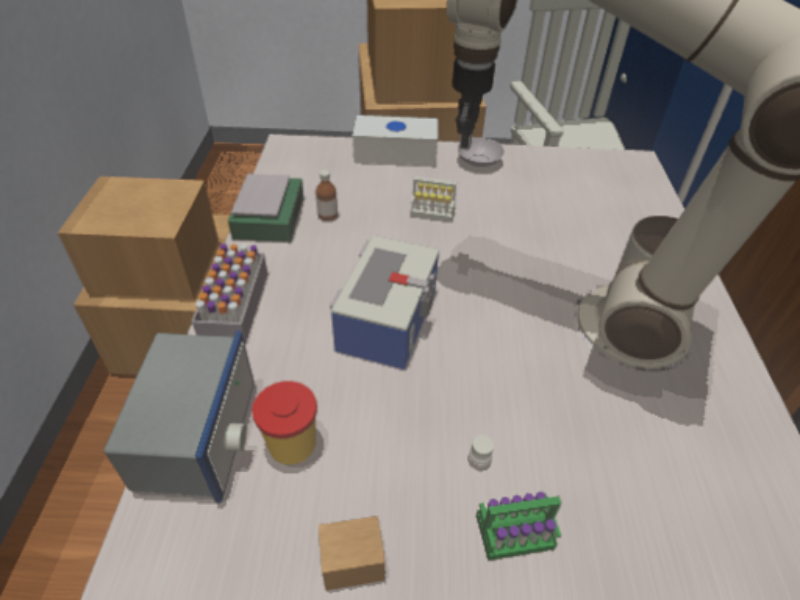

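The final view shows the lid shut at (390,275) and the clamp flat on it at (405,280). The jar (482,450), yellow rack (433,198), tub, bottle and carton are in their places, and the arm is clear.

```bash
python3 -c "
from workcell import bot
print(bot.job_done())"
```

```text
the job is handed in; nothing more can be done
None
```

The purple-capped rack is standing in the case beside the cold pack, the lid is fully shut, the clamp is flat on the lid, and the job was handed in at about 35 s; grip force read at most about 27 N, and the first grasp closed above the handle and was redone lower.

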